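Pack up the drill index: fold the rack down and close the cover

ROBOT

A 7-joint arm with a two-finger parallel gripper is mounted at the origin on the work surface. World frame = base frame: x ahead of the robot, y to its left, z up, the work surface at z = 0. Lengths are in m, angles in rad, forces in N, time in s.
With the tool pointing down it reaches from about 0.4 to 0.85 m from the base axis. Payload 4.5 kg.
Tool frame: the origin (TCP) lies midway between the tips of the shut fingers; the grasp point (between the pads) lies 19 mm behind it; z points along the fingers, y is the direction in which the jaws open and shut (so a half turn about z gives the same grasp; the last joint's range is limited). The gripper opens to 88 mm and grips with 3 to 60 N. Pads are 18 mm wide; open, the fingers measure 123 mm over their backs; the gripper's body (75 mm by 187 mm) begins 45 mm behind the grasp point.
Start: joints at [1.373, 0.689, -0.195, 1.565, 0.157, 0.902, -0.215], TCP at [0.144, -0.608, 0.239] pointing down, gripper open.
Joint ranges: [-3.01, 3.01], [-0.46, 2.08], [-1.47, 1.51], [0.13, 2.56], [-1, 4.14], [0.04, 2.09], [-2.66, 2.66]. Speed limits (rad/s): [2.57, 2.57, 3.14, 3.14, 3.14, 3.14, 3.14].

INTERFACE

Orientations are given as a unit quaternion [x, y, z, w].
In Python, from plant import r, viewer gives the robot as it stands.
- The arm moves only by the tool play_rows, never from a script. Its argument "commands" is a list of rows, each an object with "delta_rot": the turn, a rotation vector about the tool's x, y, z normalised to -1 to 1, where 1 is pi rad, a list of three; "travel": the shift along the tool's x, y, z normalised to -1 to 1, where 1 is 15 cm, a list of three; "gripper": the opening, from -1 (shut) to 1 (fully open). In form: [{"delta_rot": [wx, wy, wz], "travel": [x, y, z], "gripper": gripper}, ...]. A call has 1 to 12 rows; each row is the pose to reach, as a shift and turn from the pose commanded when the call began, along the tool's axes at that moment, turning the shorter way round; what a row does not reach only later rows make up. A row lasts 1/8 s, in which the tool goes at most 62.5 mm and 10.7 degrees, less where a joint would pass 70% of its speed; a pose out of reach is approached as far as the arm can. A call with a number of a shift or a turn outside -1 to 1 is refused whole. A call with a gripper value outside its range is refused whole. The fingers move at their own pace and stop on an object; "force" is the grip in N (left out, the last holds). Time passes only in rows, so rows that repeat a pose let the fingers close. It gives the time, the measured TCP pose, the force and the opening at its end, in the units of the state.
- r.get_state(): the state, without advancing time (a new reading comes with each control period).
- viewer.snapshot(name): name is "side" or "top"; returns a dict with "color" (420x560x3 uint8, red, green, blue), "z_map" (420x560 float32, m along the optical axis (not along the pixel's ray), 0 where there is no reading), "fx", "fy", "cx", "cy" (pixels), "origin" and "attitude" of the camera in the world. Camera axes: x right, y up, looking along -z (the intrinsics and any distortion apply to the point x, -y, -z); pixel columns grow to the right and rows downward; lengths in m; the calibration is good to about 2 mm. A picture is of the moment at which its call begins.
- r.finish_job(): hands the job in, once; it reports no verdict.
Trained networks look in the newest picture that a camera, given by its name, has taken for a name from the list of things; names that differ only in an ending like _2 or _b are one class to them, and where a whole thing is asked for, a point or a joint stands for the part that bears it (a point fixed in the world has none). Each returns a list of dicts, best first, with "conf" (0 to 1); they miss things now and then, are a little off and sometimes report something else, mostly with a low value. They report only what shows in the picture. A call takes as long as a camera call.
- viewer.outline_of(camera, label): "pixels" (420x560 bool, what is visible of it) and "at" ([column, row] in pixels, amid what is visible of it).
- viewer.pinpoint(camera, label): "at" ([column, row] in pixels: a listed point, or the origin of a listed thing).
The state is a dict: "clock": time; "q": joint angles; "qd": joint speeds; "joint_torque": joint torques, N m; "tool_pos": TCP position; "eef_rot": TCP orientation; "contact_force": force on the tool from outside, world axes, zero at the start; "moment": the same for the moment, N m; "opening": opening from 0.0 (shut) to 1.0 (fully open).
Only numpy, scipy, OpenCV 4.12 (cv2) and the standard library are available. Lean on these libraries where they do the work, as an engineer would, in place of code of your own. Each camera call takes 0.05 s, during which the arm holds its last target. There are 200 camera calls.

TASK

Put the drill index away: with your fingertips fold its upright rack of drills down flat into the case, then swing the hinged cover over it until the case is fully shut. Push and press gently: nothing is pinched or picked up, the case stays where it stands, and the things lying around it are left alone.

Things in the scene. Friction and masses are not known exactly. Their poses are not given: they have to be found in the camera images.
- case: Open grey sheet-steel drill index standing loose on the bench, 180 x 206 mm and 30 mm high without its cover, walls 2.5 mm, about 2 kg with everything in it. Origin: centre of its underside, on the bench. Its x axis points level from the front (rack pivot side) to the back (cover hinge side), y runs along both hinges, z is up.
- rack (a joint): Angle of the fold-up drill rack about its pivot near the front of the case, rad: 0 = folded flat into the case (its stop), 1.57 = upright, 1.65 = forward stop. Starts about upright. It folds towards the back of the case. The pivot is stiff (about 0.36 N m): the rack stays at whatever angle it is left and must be pushed all the way down.
- rack_hinge (a point): Middle of the rack's pivot axis (along the case's y), 66 mm in front of the case's centre, 8 mm above the bench. Its axes turn with the rack: x runs along the rack's sheet from pivot to lip, z is normal to the sheet on the side carrying the drills (faces the front of the case when the rack stands, up when it is folded).
- rack_lip (a point): Middle of the crest of the rack's turned-up end lip: 143 mm from the pivot along the sheet and 14 mm out of it on the drill side; 190 mm wide, 6 mm thick. The rack is a steel sheet 146 mm long, 190 mm wide and 2 mm thick that carries 19 twist drills of graded length side by side. Folded flat, the crest is 22 mm above the bench, inside the case.
- rack_bar (a point): Middle of the crest of the guide bar across the rack: 66 mm from the pivot along the sheet and 16 mm out of it on the drill side; 190 mm wide, 7 mm thick. Folded flat, its crest is 24 mm above the bench. With the rack nearly down there is more room for a gripper's body here than over the lip, which then lies close to the open cover.
- cover (a joint): Angle of the cover about its hinge on the back rim of the case, rad: 0 = fully shut (its stop), 1.57 = upright, 2.1 = leaning back on its stop. Starts open, leaning back beyond upright. The hinge is stiff (about 0.46 N m): the cover stays at whatever angle it is left and must be pushed all the way shut. It jams on the rack if that is still up.
- cover_hinge (a point): Middle of the cover's hinge axis (which runs along the case's y), on the back rim, 90 mm behind the case's centre and 30 mm above the bench. Its axes turn with the cover: x points from the cover's free edge to the hinge, z out of the cover's outer face (up when shut).
- cover_edge (a point): Middle of the cover's free edge, at the corner with its outer face: 180 mm from the hinge and 20 mm out along its z. The cover is a shallow sheet-steel lid 180 x 206 x 20 mm. When shut its outer face is 50 mm above the bench.
- oil_bottle: Bystander: white cutting-oil bottle with a black cap, 52 mm across, 140 mm tall, standing. Origin: centre of its underside.
- chuck_key: Bystander: steel drill-chuck key with a T handle, 110 mm long, 80 mm across, 24 mm high, lying flat. Origin: under its middle.
- brass_tee: Bystander: brass flare tee fitting, 60 x 44 mm, 24 mm high, lying flat. Origin: under the joint of its three arms.
- copper_elbow: Bystander: bent offcut of 16 mm copper tube, legs about 105 and 80 mm long, lying flat. Origin: under the middle of the L.

How it is judged:
On the way, in this order (a step that is already met when the one before it is completed fails the run):
1. the rack is folded flat into the case (within 0.08 rad) while the cover is still open (more than 1.2 rad) (value of joint rack below 0.08 rad and value of joint cover above 1.2 rad), for 0.1 s.
2. the cover is fully shut (within 0.05 rad) over the folded rack (value of joint cover below 0.05 rad and value of joint rack below 0.08 rad), for 0.1 s.
At the end, for the whole second after the job is handed in: The rack lies folded flat (within 0.08 rad of its stop), the cover is fully shut over it (within 0.05 rad, about 9 mm at its edge), the case stands flat and at rest within 50 mm of where it was, and each of the four bystanders is within 30 mm of where it lay (all of step 2 and angle between case's own z axis and vertical below 0.05 rad and distance of case from where it was at the start of the episode below 0.05 m and linear speed of case below 0.02 m/s and distance of each of oil_bottle, chuck_key, brass_tee, copper_elbow from where it was at the start of the episode below 0.03 m); the robot touches nothing.
It fails at once if the case is lifted, tipped up, or shoved more than 50 mm (height (world z) of case above 0.015 m or angle between case's own z axis and vertical above 0.15 rad or distance of case from where it was at the start of the episode above 0.05 m).
It fails at once if the cover is brought down on the raised rack (value of joint cover below 0.8 rad and value of joint rack above 0.3 rad).
It fails at once if the rack or the cover is pinched: it stands between the fingers and they bear on it with over 15 N ((contact force between the fingers and rack above 15 N and x of the grasp point in the frame of rack_hinge between 0 and 0.17 m and z of the grasp point in the frame of rack_hinge between -0.006 and 0.014 m) or (contact force between the fingers and cover above 15 N and x of the grasp point in the frame of cover_hinge between -0.205 and 0 m and z of the grasp point in the frame of cover_hinge between -0.005 and 0.025 m)).
It fails at once if the rack or the cover is pressed hard, over 120 N (contact force between the fingers and rack above 120 N or contact force between the fingers and cover above 120 N).
It fails at once if a bystander is picked up or pushed more than 30 mm (distance of any of oil_bottle, chuck_key, brass_tee, copper_elbow from where it was at the start of the episode above 0.03 m).
It also fails if it takes over 64 s, if anything falls off the work surface, if the arm or the gripper's body presses on something with over 40 N, if the wrist force passes 120 N, or if a joint passes its speed limit or range.

## Working session

There is one attempt and no reset: what is moved stays moved. The work goes in short steps, Python scripts to look and compute and a tool call to move; the robot and the scene stay as the last step left them, time stands still between calls to the robot, and variables do not carry over. Pictures are saved under pics/ and viewed, about 8 in all and at most 12, crops included, and the job is handed in when it is done.

Besides the shell and the picture viewer there is one more tool, called after ">>>" as name([rows], argument=value, ...), one row to a line, values as JSON. play_rows: Moves the arm, as the interface text tells. Its arguments: {"type":"object","properties":{"commands":{"type":"array","items":{"type":"object","properties":{"delta_rot":{"type":"array","items":{"type":"number","minimum":-1,"maximum":1}},"travel":{"type":"array","items":{"type":"number","minimum":-1,"maximum":1}},"gripper":{"type":"number"}}}},"force":{"type":"number"}},"required":["commands"]}

```bash
mkdir -p pics; cat > h.py <<'E'
import numpy as np, cv2
from scipy.spatial.transform import Rotation as R
from plant import r, viewer
def rot(a):
    a=np.array(a,float)
    return a if a.shape==(3,3) else R.from_quat(a).as_matrix()
def world(s,u,v,z=None):
    u,v=int(round(u)),int(round(v))
    if z is None:
        w=s['z_map'][max(0,v-1):v+2,max(0,u-1):u+2]; w=w[w>0]; z=np.median(w) if len(w) else np.nan
    p=np.array([(u-s['cx'])/s['fx']*z,-(v-s['cy'])/s['fy']*z,-z])
    return rot(s['attitude'])@p+np.array(s['origin'])
def cloud(s,m):
    v,u=np.nonzero(m&(s['z_map']>0)); z=s['z_map'][v,u]
    p=np.c_[(u-s['cx'])/s['fx']*z,-(v-s['cy'])/s['fy']*z,-z]
    return p@rot(s['attitude']).T+np.array(s['origin'])
def state():
    s=r.get_state(); print(s['clock'],np.round(s['tool_pos'],4),np.round(rot(s['eef_rot']),3).tolist(),np.round(s['contact_force'],1),s['opening'])
    return s
E
cat > a.py <<'E'
from h import *
state()
S={}
for c in('top','side'):
    s=viewer.snapshot(c);S[c]=s
    print(c,s['origin'],np.round(rot(s['attitude']),3).tolist(),s['fx'],s.keys())
    for n in ['case','rack_hinge','rack_lip','rack_bar','cover_hinge','cover_edge','oil_bottle','chuck_key','brass_tee','copper_elbow']:
        for d in viewer.pinpoint(c,n)[:1]: print(n,np.round(d['at'],1),round(d['conf'],2),np.round(world(s,*d['at']),3))
cv2.imwrite('pics/a.png',cv2.resize(np.hstack([S['top']['color'],S['side']['color']])[:,:,::-1],(800,300)))
cv2.imwrite('pics/top.png',S['top']['color'][:,:,::-1]);cv2.imwrite('pics/side.png',S['side']['color'][:,:,::-1])
E
python3 a.py
```

```text
0.0 [ 0.1434 -0.6077  0.2379] [[0.973, 0.23, -0.001], [0.23, -0.973, 0.002], [-0.0, -0.002, -1.0]] [ 0.7 -1.  -0.1] 1.001468675555519
top [0.44883944 0.02964331 1.0484054 ] [[0.028, 0.991, -0.129], [-0.999, 0.03, 0.02], [0.024, 0.128, 0.991]] 434.1060279916269 dict_keys(['color', 'z_map', 'fx', 'fy', 'cx', 'cy', 'origin', 'attitude'])
case [327.9 213.7] 0.96 [ 0.587 -0.09   0.002]
rack_hinge [352.2 222.7] 0.62 [ 0.55  -0.123  0.152]
rack_lip [356.1 213.8] 0.8 [ 0.577 -0.142  0.092]
rack_bar [356.  214.5] 0.61 [ 0.577 -0.142  0.092]
cover_hinge [289.9 207.1] 0.55 [0.597 0.004 0.032]
cover_edge [262.5 190.7] 0.8 [0.603 0.065 0.2  ]
oil_bottle [397.7 259.6] 0.82 [ 0.478 -0.237  0.086]
chuck_key [405.5 207.1] 0.55 [ 0.608 -0.278  0.013]
brass_tee [246.9 155.3] 0.55 [0.723 0.112 0.019]
copper_elbow [333.6 140.6] 0.64 [ 0.771 -0.102 -0.   ]
side [0.15075999 0.24581238 0.70393328] [[-0.454, 0.703, -0.547], [-0.891, -0.358, 0.281], [0.002, 0.615, 0.789]] 421.1834330356684 dict_keys(['color', 'z_map', 'fx', 'fy', 'cx', 'cy', 'origin', 'attitude'])
case [321.8 213.4] 0.98 [ 0.589 -0.083  0.004]
rack_hinge [420.3 217.5] 0.58 [ 0.473 -0.24   0.029]
rack_lip [354.  156.8] 0.79 [ 0.701 -0.238 -0.001]
rack_bar [354.9 182.3] 0.87 [ 0.546 -0.116  0.126]
cover_edge [248.  164.2] 0.59 [ 0.79  -0.004  0.002]
oil_bottle [419.7 218.2] 0.8 [ 0.473 -0.24   0.029]
chuck_key [390.6 177.1] 0.58 [ 0.608 -0.276  0.001]
brass_tee [209.1 200.5] 0.82 [0.716 0.118 0.019]
copper_elbow [288.1 155.6] 0.6 [ 0.773 -0.1   -0.   ]
```

View pics/top.png

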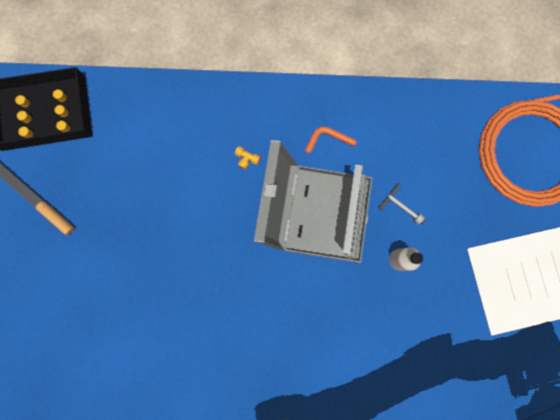

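View pics/side.png

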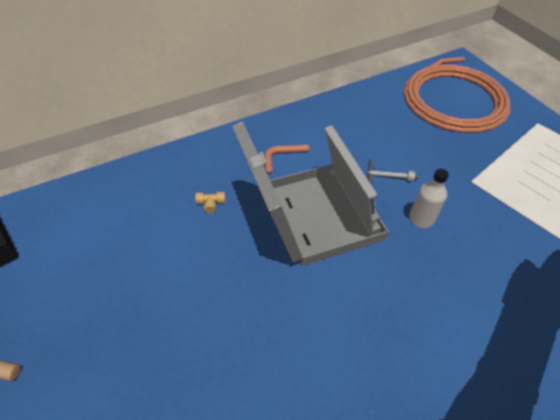

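```bash
cat > b.py <<'E'
from h import *
for c in('top','side'):
    s=viewer.snapshot(c)
    for n in ['case','rack_lip','cover_edge']:
        d=viewer.outline_of(c,n)
        if d:
            P=cloud(s,d[0]['pixels'])
            print(c,n,round(d[0]['conf'],2),len(P),np.round(np.percentile(P,[2,25,50,75,98],axis=0),3).tolist())
            np.save(f'{c}_{n}.npy',P)
            if n!='case':
                m=np.median(P,0);q=P[np.linalg.norm(P-m,axis=1)<.13]
                for _ in range(4):
                    m=q.mean(0);n_=np.linalg.svd(q-m,full_matrices=0)[2][2];k=abs((q-m)@n_)<.012;q=q[k]
                print(' plane',np.round(m,3),np.round(n_,3),len(q))
P=np.vstack([np.load('top_case.npy'),np.load('side_case.npy')])
q=P[(P[:,2]>.022)&(P[:,2]<.036)]
print(cv2.minAreaRect(q[:,:2].astype(np.float32)))
E
python3 b.py
```

```text
top case 0.97 9573 [[0.487, -0.175, -0.001], [0.539, -0.113, 0.003], [0.59, -0.049, 0.008], [0.643, 0.017, 0.092], [0.697, 0.064, 0.205]]
top rack_lip 0.93 1236 [[0.486, -0.17, 0.001], [0.529, -0.148, 0.077], [0.575, -0.132, 0.148], [0.622, -0.123, 0.152], [0.672, -0.109, 0.155]]
 plane [ 0.576 -0.133  0.12 ] [ 0.121  0.941 -0.317] 1107
top cover_edge 0.87 2934 [[0.502, 0.001, 0.028], [0.551, 0.023, 0.052], [0.603, 0.038, 0.113], [0.658, 0.052, 0.202], [0.702, 0.071, 0.207]]
 plane [0.606 0.038 0.12 ] [ 0.134  0.967 -0.216] 2660
side case 0.76 10209 [[0.482, -0.156, 0.0], [0.518, -0.125, 0.002], [0.572, -0.084, 0.009], [0.633, -0.024, 0.115], [0.695, 0.068, 0.204]]
side cover_edge 0.68 1960 [[0.5, -0.021, 0.001], [0.504, 0.045, 0.143], [0.55, 0.054, 0.201], [0.622, 0.062, 0.203], [0.775, 0.074, 0.207]]
 plane [0.558 0.057 0.183] [ 0.122  0.964 -0.237] 1535
((0.5889453887939453, -0.07848586142063141), (0.20369835197925568, 0.2112119495868683), 82.24739074707031)
```

The top view shows the case with the cover leaning back on the left (hinge about column 290) and the rack upright on the right (lip about column 356). The bottle is at (398,259) and the key at (405,207), both just in front of the case. The side view agrees. From this, the case centre is about (0.588, -0.088), and its x axis points 82.4° from world x.

>>> play_rows([
  {"delta_rot": [0, 0, -0.05], "travel": [0.25, -0.15, 0], "gripper": -1},
  {"delta_rot": [0, 0, -0.1], "travel": [0.5, -0.3, 0], "gripper": -1},
  {"delta_rot": [0, 0, -0.15], "travel": [0.75, -0.44, 0], "gripper": -1},
  {"delta_rot": [0, 0, -0.2], "travel": [1, -0.59, 0], "gripper": -1},
  {"delta_rot": [0, 0, -0.25], "travel": [1, -0.59, 0], "gripper": -1},
  {"delta_rot": [0, 0, -0.3], "travel": [1, -0.59, 0], "gripper": -1},
  {"delta_rot": [0, 0, -0.35], "travel": [1, -0.59, 0], "gripper": -1},
  {"delta_rot": [0, 0, -0.384], "travel": [1, -0.59, 0], "gripper": -1},
  {"delta_rot": [0, 0, -0.384], "travel": [1, -0.59, 0], "gripper": -1},
], force=20)

```text
clock: 2.62
tool_pos: [0.2691, -0.4878, 0.2387]
eef_rot: [0.753, 0.658, 0.0, 0.0]
contact_force: [0.8, -0.8, 0.1]
opening: 0.013
```

```bash
cat > t.py <<'E'
# usage: t.py x y z [x y z ...] case-frame targets (mm, TCP) -> tool travel units; also prints current TCP in case frame
import sys
from h import *
C=np.array([.588,-.088,0]);a=np.radians(82.4)
K=np.array([[np.cos(a),-np.sin(a),0],[np.sin(a),np.cos(a),0],[0,0,1]])
s=r.get_state();T=rot(s['eef_rot']);p=np.array(s['tool_pos'])
print('t',round(s['clock'],2),'case-frame tcp mm',np.round(K.T@(p-C)*1e3,1),'F',np.round(K.T@s['contact_force'],1),'yaw',np.degrees(np.arctan2(T[1,0],T[0,0])).round(1),'zaxis',np.round(T[:,2],3),'open',round(s['opening'],2))
for g in np.array(sys.argv[1:],float).reshape(-1,3): print(g,np.round(T.T@(K@(g/1e3)+C-p)/.15,3))
E
python3 t.py -115 0 238
```

```text
t 2.62 case-frame tcp mm [-438.5  263.2  238.7] F [-0.7 -0.9  0.1] yaw 82.3 zaxis [ 0.  0. -1.] open 0.01
[-115.    0.  238.] [2.159 1.751 0.005]
```

>>> play_rows([
  {"delta_rot": [0, 0, 0], "travel": [0.36, 0.29, 0], "gripper": -1},
  {"delta_rot": [0, 0, 0], "travel": [0.72, 0.584, 0], "gripper": -1},
  {"delta_rot": [0, 0, 0], "travel": [1, 0.9, 0], "gripper": -1},
  {"delta_rot": [0, 0, 0], "travel": [1, 1, 0], "gripper": -1},
  {"delta_rot": [0, 0, 0], "travel": [1, 1, 0], "gripper": -1},
  {"delta_rot": [0, 0, 0], "travel": [1, 1, 0], "gripper": -1},
])

```text
clock: 3.38
tool_pos: [0.4362, -0.3598, 0.2384]
eef_rot: [0.753, 0.658, -0.001, -0.0]
contact_force: [0.2, -0.2, 0.2]
opening: 0.006
```

>>> play_rows([
  {"delta_rot": [0, 0, 0], "travel": [0.36, 0.25, 0], "gripper": -1},
  {"delta_rot": [0, 0, 0], "travel": [0.72, 0.5, 0], "gripper": -1},
  {"delta_rot": [0, 0, 0], "travel": [1, 0.75, 0], "gripper": -1},
  {"delta_rot": [0, 0, 0], "travel": [1, 0.75, 0], "gripper": -1},
  {"delta_rot": [0, 0, 0], "travel": [1, 0.75, 0], "gripper": -1},
])

```text
clock: 4.0
tool_pos: [0.5674, -0.2272, 0.2383]
eef_rot: [0.753, 0.658, -0.001, -0.0]
contact_force: [-0.5, -0.7, 0.3]
opening: 0.003
```

```bash
python3 t.py -115 0 130
```

```text
t 4.0 case-frame tcp mm [-140.7    2.   238.3] F [-0.8  0.4  0.3] yaw 82.2 zaxis [-0.002 -0.002 -1.   ] open 0.0
[-115.    0.  130.] [0.173 0.014 0.722]
```

>>> play_rows([
  {"delta_rot": [0, 0, 0], "travel": [0.17, 0.0, 0.3], "gripper": -1},
  {"delta_rot": [0, 0, 0], "travel": [0.17, 0, 0.6], "gripper": -1},
  {"delta_rot": [0, 0, 0], "travel": [0.17, 0, 0.69], "gripper": -1},
  {"delta_rot": [0, 0, 0], "travel": [0.17, 0, 0.69], "gripper": -1},
])

```text
clock: 4.5
tool_pos: [0.5714, -0.2019, 0.1351]
eef_rot: [0.753, 0.658, -0.001, -0.0]
contact_force: [-0.0, -0.6, 0.6]
opening: 0.007
```

```bash
cat > p.py <<'E'
import sys
from h import *
n=sys.argv[1]
a=[viewer.snapshot(c)['color'][70:330,160:460] for c in('top','side')]
cv2.imwrite(f'pics/{n}.png',cv2.resize(np.hstack(a)[:,:,::-1],(800,346)))
E
python3 p.py p1; python3 t.py; python3 - <<'E'
import numpy as np
for t in [1.57,1.43,1.2,1,.8,.6,.5,.4,.3,.2,.1,0]:
  c,s=np.cos(t),np.sin(t); f=lambda l,o:np.round([-66+l*c-o*s,8+l*s+o*c],0)
  print(t,'lip',f(143,14),'bar',f(66,16))
E
```

```text
t 4.6 case-frame tcp mm [-114.2   -0.3  136.8] F [ 0.9 -0.9 -0.2] yaw 82.3 zaxis [ 0.002 -0.001 -1.   ] open 0.0
1.57 lip [-80. 151.] bar [-82.  74.]
1.43 lip [-60. 152.] bar [-73.  76.]
1.2 lip [-27. 146.] bar [-57.  75.]
1 lip [ -1. 136.] bar [-44.  72.]
0.8 lip [ 24. 120.] bar [-31.  66.]
0.6 lip [ 44. 100.] bar [-21.  58.]
0.5 lip [53. 89.] bar [-16.  54.]
0.4 lip [60. 77.] bar [-11.  48.]
0.3 lip [66. 64.] bar [-8. 43.]
0.2 lip [71. 50.] bar [-4. 37.]
0.1 lip [75. 36.] bar [-2. 31.]
0 lip [77. 22.] bar [ 0. 24.]
```

View pics/p1.png

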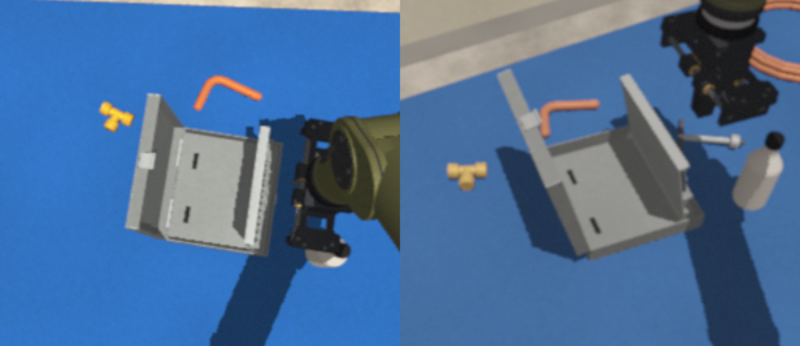

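>>> play_rows([
  {"delta_rot": [0, 0, 0], "travel": [0.12, 0, 0], "gripper": -1},
  {"delta_rot": [0, 0, 0], "travel": [0.24, 0, 0], "gripper": -1},
  {"delta_rot": [0, 0, 0], "travel": [0.33, 0, 0], "gripper": -1},
  {"delta_rot": [0, 0, 0], "travel": [0.42, 0, 0], "gripper": -1},
  {"delta_rot": [0, 0, 0], "travel": [0.52, 0, 0], "gripper": -1},
  {"delta_rot": [0, 0, 0], "travel": [0.6, 0, 0.02], "gripper": -1},
  {"delta_rot": [0, 0, 0], "travel": [0.68, 0, 0.04], "gripper": -1},
  {"delta_rot": [0, 0, 0], "travel": [0.74, 0, 0.07], "gripper": -1},
  {"delta_rot": [0, 0, 0], "travel": [0.8, 0, 0.1], "gripper": -1},
  {"delta_rot": [0, 0, 0], "travel": [0.86, 0, 0.14], "gripper": -1},
  {"delta_rot": [0, 0, 0], "travel": [0.86, 0, 0.14], "gripper": -1},
])

```text
clock: 5.98
tool_pos: [0.5893, -0.0707, 0.1136]
eef_rot: [0.752, 0.659, -0.0, -0.001]
contact_force: [-1.6, -2.0, -1.1]
opening: 0.005
```

```bash
python3 p.py p2; python3 t.py 27 0 150 27 0 122 40 0 105 53 0 90 62 0 77
```

```text
t 6.08 case-frame tcp mm [ 17.5   0.2 114.5] F [0.1 0.1 0.2] yaw 82.4 zaxis [ 0.001  0.002 -1.   ] open 0.01
[ 27.   0. 150.] [ 0.064  0.002 -0.237]
[ 27.   0. 122.] [ 0.063  0.001 -0.05 ]
[ 40.   0. 105.] [0.15  0.001 0.064]
[53.  0. 90.] [0.236 0.001 0.164]
[62.  0. 77.] [0.296 0.001 0.251]
```

View pics/p2.png

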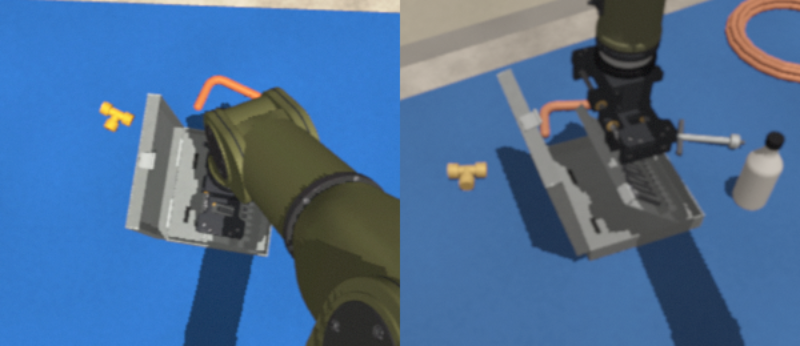

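The rack has folded to about 45° in both views, and the case has not moved. Next I press on the lip from above.

>>> play_rows([
  {"delta_rot": [0, 0, 0], "travel": [-0.03, 0, -0.1], "gripper": -1},
  {"delta_rot": [0, 0, 0], "travel": [-0.03, 0, -0.22], "gripper": -1},
  {"delta_rot": [0, 0, 0], "travel": [0.09, 0, -0.22], "gripper": -1},
  {"delta_rot": [0, 0, 0], "travel": [0.09, 0, -0.14], "gripper": -1},
  {"delta_rot": [0, 0, 0], "travel": [0.09, 0, -0.05], "gripper": -1},
  {"delta_rot": [0, 0, 0], "travel": [0.12, 0, 0.01], "gripper": -1},
  {"delta_rot": [0, 0, 0], "travel": [0.16, 0, 0.065], "gripper": -1},
  {"delta_rot": [0, 0, 0], "travel": [0.2, 0, 0.115], "gripper": -1},
  {"delta_rot": [0, 0, 0], "travel": [0.24, 0, 0.165], "gripper": -1},
  {"delta_rot": [0, 0, 0], "travel": [0.27, 0, 0.21], "gripper": -1},
  {"delta_rot": [0, 0, 0], "travel": [0.29, 0, 0.25], "gripper": -1},
  {"delta_rot": [0, 0, 0], "travel": [0.29, 0, 0.25], "gripper": -1},
])

```text
clock: 7.58
tool_pos: [0.5948, -0.0295, 0.0759]
eef_rot: [0.752, 0.659, -0.001, -0.0]
contact_force: [-0.1, 0.6, -0.3]
opening: 0.005
```

```bash
python3 t.py 60 0 110 -12 0 110 -10 0 50 -4 0 35 0 0 24
```

```text
t 7.58 case-frame tcp mm [58.9  1.  75.9] F [ 0.6  0.2 -0.3] yaw 82.4 zaxis [-0.001 -0.001 -1.   ] open 0.01
[ 60.   0. 110.] [ 0.007  0.007 -0.227]
[-12.   0. 110.] [-0.473  0.007 -0.226]
[-10.   0.  50.] [-0.459  0.007  0.174]
[-4.  0. 35.] [-0.419  0.007  0.274]
[ 0.  0. 24.] [-0.392  0.007  0.347]
```

>>> play_rows([
  {"delta_rot": [0, 0, 0], "travel": [0, 0, -0.12], "gripper": -1},
  {"delta_rot": [0, 0, 0], "travel": [0, 0, -0.3], "gripper": -1},
  {"delta_rot": [0, 0, 0], "travel": [-0.24, 0, -0.4], "gripper": -1},
  {"delta_rot": [0, 0, 0], "travel": [-0.47, 0, -0.4], "gripper": -1},
  {"delta_rot": [0, 0, 0], "travel": [-0.47, 0, -0.4], "gripper": -1},
])

```text
clock: 8.2
tool_pos: [0.5855, -0.1039, 0.138]
eef_rot: [0.755, 0.656, -0.001, 0.002]
contact_force: [0.2, 0.2, 0.0]
opening: 0.006
```

```bash
python3 p.py p3; python3 t.py  -12 0 70 -10 0 48  0 0 24
```

```text
t 8.3 case-frame tcp mm [-10.9   0.3 137.7] F [ 0.5 -0.4  0.4] yaw 82.3 zaxis [ 0.001  0.    -1.   ] open 0.01
[-12.   0.  70.] [-0.008  0.002  0.451]
[-10.   0.  48.] [0.006 0.001 0.598]
[ 0.  0. 24.] [0.072 0.001 0.758]
```

View pics/p3.png

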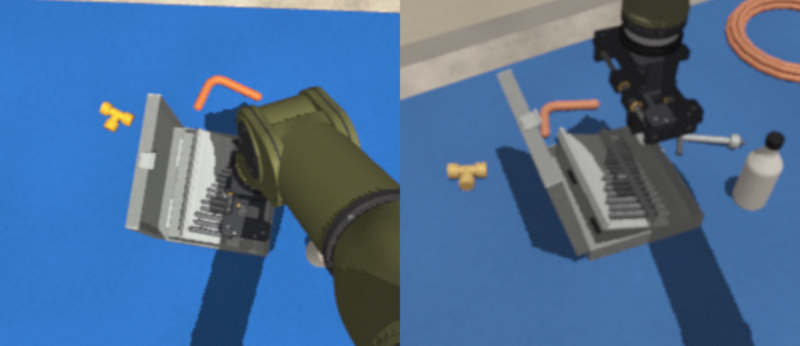

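The lip now lies low near the back of the case, and the cover is still open. Next I press the guide bar down.

>>> play_rows([
  {"delta_rot": [0, 0, 0], "travel": [0, 0, 0.25], "gripper": -1},
  {"delta_rot": [0, 0, 0], "travel": [0, 0, 0.48], "gripper": -1},
  {"delta_rot": [0, 0, 0], "travel": [0, 0, 0.56], "gripper": -1},
  {"delta_rot": [0, 0, 0], "travel": [0.02, 0, 0.6], "gripper": -1},
  {"delta_rot": [0, 0, 0], "travel": [0.04, 0, 0.64], "gripper": -1},
  {"delta_rot": [0, 0, 0], "travel": [0.05, 0, 0.68], "gripper": -1},
  {"delta_rot": [0, 0, 0], "travel": [0.06, 0, 0.71], "gripper": -1},
  {"delta_rot": [0, 0, 0], "travel": [0.07, 0, 0.735], "gripper": -1},
  {"delta_rot": [0, 0, 0], "travel": [0.07, 0, 0.745], "gripper": -1},
  {"delta_rot": [0, 0, 0], "travel": [0.07, 0, 0.745], "gripper": -1},
])

```text
clock: 9.55
tool_pos: [0.5872, -0.0889, 0.0248]
eef_rot: [0.753, 0.659, -0.0, 0.0]
contact_force: [0.3, -0.1, 0.6]
opening: 0.004
```

```bash
python3 t.py  0 0 24 0 0 22
```

```text
t 9.55 case-frame tcp mm [-1.   0.7 24.8] F [-0.  -0.3  0.6] yaw 82.4 zaxis [-0.001 -0.001 -1.   ] open 0.0
[ 0.  0. 24.] [0.007 0.005 0.005]
[ 0.  0. 22.] [0.007 0.005 0.018]
```

>>> play_rows([
  {"delta_rot": [0, 0, 0], "travel": [0, 0, 0.007], "gripper": -1},
  {"delta_rot": [0, 0, 0], "travel": [0, 0, 0.014], "gripper": -1},
  {"delta_rot": [0, 0, 0], "travel": [0, 0, 0.02], "gripper": -1},
  {"delta_rot": [0, 0, 0], "travel": [0, 0, 0.02], "gripper": -1},
])

```text
clock: 10.05
tool_pos: [0.5872, -0.089, 0.0243]
eef_rot: [0.753, 0.658, -0.0, 0.001]
contact_force: [-4.3, -0.3, 19.8]
opening: 0.002
```

```bash
python3 t.py
```

```text
t 10.05 case-frame tcp mm [-1.1  0.7 24.3] F [-0.9  4.2 19.8] yaw 82.4 zaxis [ 0.    -0.002 -1.   ] open 0.0
```

>>> play_rows([
  {"delta_rot": [0, 0, 0], "travel": [0, 0, -0.1], "gripper": -1},
  {"delta_rot": [0, 0, 0], "travel": [0, 0, -0.4], "gripper": -1},
  {"delta_rot": [0, 0, 0], "travel": [0, 0, -0.8], "gripper": -1},
  {"delta_rot": [0, 0, 0], "travel": [0, 0, -1], "gripper": -1},
  {"delta_rot": [0, 0, 0], "travel": [0, 0, -1], "gripper": -1},
])

```text
clock: 10.68
tool_pos: [0.5888, -0.0888, 0.1746]
eef_rot: [0.753, 0.658, 0.002, 0.002]
contact_force: [0.4, 1.2, -0.2]
opening: 0.006
```

>>> play_rows([
  {"delta_rot": [0, 0, 0], "travel": [0, 0, -0.35], "gripper": -1},
  {"delta_rot": [0, 0, 0], "travel": [0, 0, -0.6], "gripper": -1},
  {"delta_rot": [0, 0, 0], "travel": [0.3, 0, -0.6], "gripper": -1},
  {"delta_rot": [0, 0, 0], "travel": [0.6, 0, -0.6], "gripper": -1},
  {"delta_rot": [0, 0, 0], "travel": [1, 0, -0.6], "gripper": -1},
  {"delta_rot": [0, 0, 0], "travel": [1, 0, -0.6], "gripper": -1},
])

```text
clock: 11.42
tool_pos: [0.6062, 0.0675, 0.2608]
eef_rot: [0.749, 0.662, 0.001, -0.002]
contact_force: [0.2, -0.5, 0.4]
opening: 0.004
```

```bash
python3 p.py p4; python3 t.py 180 0 260 180 0 172; python3 - <<'E'
import sys; sys.argv=['t']
from t import *
s=viewer.snapshot('side')
P=cloud(s,np.ones((420,560),bool)); L=(P-C)@K
b=lambda x0,x1,y,z0=.0,z1=.3:L[(L[:,0]>x0)&(L[:,0]<x1)&(abs(L[:,1])<y)&(L[:,2]>z0)&(L[:,2]<z1)]
for x in range(-90,90,15):
  q=b(x/1e3,x/1e3+.015,.08,-.01,.1); print(x,len(q),np.round(np.percentile(q[:,2],[5,50,95])*1e3,0) if len(q) else '')
q=b(.09,.2,.1,.185,.215); print('cover top',np.round(np.percentile(q,[2,50,98],axis=0),3).tolist() if len(q) else '')
E
```

```text
t 11.53 case-frame tcp mm [149.3   1.3 260.5] F [-0.8  0.2  0.2] yaw 82.5 zaxis [-0.003 -0.002 -1.   ] open 0.01
[180.   0. 260.] [0.205 0.009 0.003]
[180.   0. 172.] [0.206 0.011 0.59 ]
t 11.53 case-frame tcp mm [149.3   1.3 260.5] F [-0.8  0.2  0.2] yaw 82.5 zaxis [-0.003 -0.002 -1.   ] open 0.01
-90 759 [ 1.  9. 30.]
-75 201 [ 1.  3. 13.]
-60 345 [20. 23. 26.]
-45 513 [10. 23. 26.]
-30 415 [ 8. 18. 21.]
-15 332 [ 8. 19. 24.]
0 527 [ 8. 19. 25.]
15 423 [ 8. 17. 22.]
30 441 [ 7. 11. 22.]
45 456 [ 7.  9. 21.]
60 374 [ 7.  9. 18.]
75 313 [ 5. 21. 23.]
cover top [[0.131, -0.092, 0.199], [0.145, 0.026, 0.203], [0.154, 0.097, 0.21]]
```

View pics/p4.png

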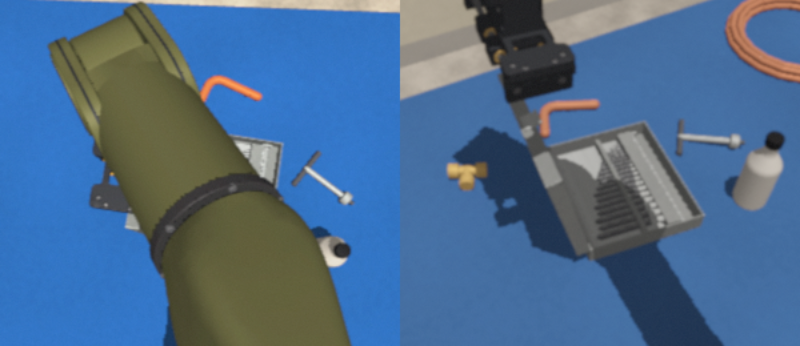

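The rack lies flat: its crest reads 21–25 mm by depth and 24 mm by touch at the stop. The cover is still open, and the bystanders are where they were. Next I go behind the cover.

>>> play_rows([
  {"delta_rot": [0, 0, 0], "travel": [0.2, 0.01, 0], "gripper": -1},
  {"delta_rot": [0, 0, 0], "travel": [0.2, 0.01, 0.25], "gripper": -1},
  {"delta_rot": [0, 0, 0], "travel": [0.2, 0.01, 0.5], "gripper": -1},
  {"delta_rot": [0, 0, 0], "travel": [0.2, 0.01, 0.59], "gripper": -1},
  {"delta_rot": [0, 0, 0], "travel": [0.2, 0.01, 0.59], "gripper": -1},
])

```text
clock: 12.2
tool_pos: [0.6124, 0.0884, 0.1728]
eef_rot: [0.753, 0.658, -0.001, -0.0]
contact_force: [1.4, 0.1, 1.6]
opening: 0.006
```

>>> play_rows([
  {"delta_rot": [0, 0, 0], "travel": [-0.1, 0, 0], "gripper": -1},
  {"delta_rot": [0, 0, 0], "travel": [-0.2, 0, 0], "gripper": -1},
  {"delta_rot": [0, 0, 0], "travel": [-0.3, 0, -0.03], "gripper": -1},
  {"delta_rot": [0, 0, 0], "travel": [-0.4, 0, -0.05], "gripper": -1},
  {"delta_rot": [0, 0, 0], "travel": [-0.5, 0, -0.06], "gripper": -1},
  {"delta_rot": [0, 0, 0], "travel": [-0.6, 0, -0.06], "gripper": -1},
  {"delta_rot": [0, 0, 0], "travel": [-0.7, 0, -0.05], "gripper": -1},
  {"delta_rot": [0, 0, 0], "travel": [-0.8, 0, -0.03], "gripper": -1},
  {"delta_rot": [0, 0, 0], "travel": [-0.89, 0, 0], "gripper": -1},
  {"delta_rot": [0, 0, 0], "travel": [-0.97, 0, 0.03], "gripper": -1},
  {"delta_rot": [0, 0, 0], "travel": [-0.97, 0, 0.03], "gripper": -1},
])

```text
clock: 13.58
tool_pos: [0.5922, -0.0566, 0.1681]
eef_rot: [0.753, 0.658, -0.002, -0.0]
contact_force: [-0.2, -0.6, 0.9]
opening: 0.004
```

```bash
python3 p.py p5; python3 t.py 22 0 160 8.5 0 151.6 -14 0 131 -31 0 107 -44 0 79 -48 0 65 -51 0 52
```

```text
t 13.68 case-frame tcp mm [ 33.2  -0.2 168.6] F [ 0.4 -0.2 -0.3] yaw 82.4 zaxis [-0.002 -0.001 -1.   ] open 0.01
[ 22.   0. 160.] [-0.075 -0.001  0.058]
[  8.5   0.  151.6] [-0.165 -0.001  0.114]
[-14.   0. 131.] [-0.315 -0.001  0.251]
[-31.   0. 107.] [-0.428 -0.001  0.411]
[-44.   0.  79.] [-0.514 -0.     0.598]
[-48.   0.  65.] [-0.541 -0.     0.692]
[-51.   0.  52.] [-0.561  0.     0.778]
```

View pics/p5.png

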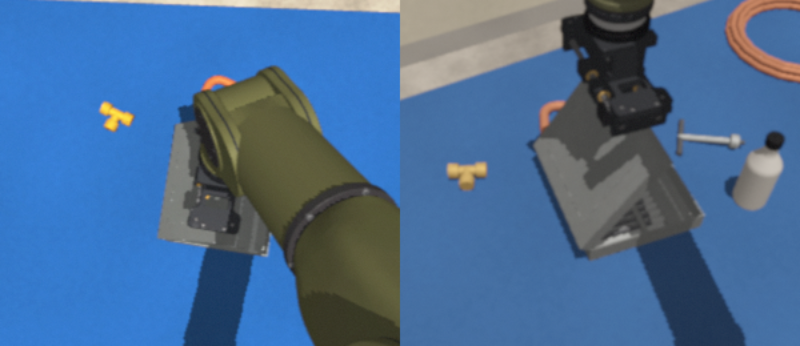

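The cover has come over to about 55°, the case is in place and the rack is still down. I continue along the arc.

>>> play_rows([
  {"delta_rot": [0, 0, 0], "travel": [-0.08, 0, 0.06], "gripper": -1},
  {"delta_rot": [0, 0, 0], "travel": [-0.165, 0, 0.115], "gripper": -1},
  {"delta_rot": [0, 0, 0], "travel": [-0.24, 0, 0.18], "gripper": -1},
  {"delta_rot": [0, 0, 0], "travel": [-0.315, 0, 0.25], "gripper": -1},
  {"delta_rot": [0, 0, 0], "travel": [-0.37, 0, 0.33], "gripper": -1},
  {"delta_rot": [0, 0, 0], "travel": [-0.43, 0, 0.41], "gripper": -1},
  {"delta_rot": [0, 0, 0], "travel": [-0.475, 0, 0.5], "gripper": -1},
  {"delta_rot": [0, 0, 0], "travel": [-0.515, 0, 0.6], "gripper": -1},
  {"delta_rot": [0, 0, 0], "travel": [-0.54, 0, 0.69], "gripper": -1},
  {"delta_rot": [0, 0, 0], "travel": [-0.56, 0, 0.75], "gripper": -1},
  {"delta_rot": [0, 0, 0], "travel": [-0.56, 0, 0.78], "gripper": -1},
  {"delta_rot": [0, 0, 0], "travel": [-0.56, 0, 0.78], "gripper": -1},
])

```text
clock: 15.18
tool_pos: [0.5821, -0.1373, 0.0518]
eef_rot: [0.752, 0.659, -0.0, -0.0]
contact_force: [0.3, 0.9, 0.4]
opening: 0.005
```

>>> play_rows([
  {"delta_rot": [0, 0, 0], "travel": [0, 0, 0.01], "gripper": -1},
  {"delta_rot": [0, 0, 0], "travel": [0, 0, 0.02], "gripper": -1},
  {"delta_rot": [0, 0, 0], "travel": [0, 0, 0.02], "gripper": -1},
])

```text
clock: 15.55
tool_pos: [0.5825, -0.1372, 0.0509]
eef_rot: [0.752, 0.659, 0.0, 0.001]
contact_force: [-3.8, 1.7, 13.4]
opening: 0.006
```

```bash
python3 t.py
```

```text
t 15.55 case-frame tcp mm [-49.5  -1.   50.9] F [ 1.2  4.  13.4] yaw 82.4 zaxis [ 0.001 -0.001 -1.   ] open 0.01
```

>>> play_rows([
  {"delta_rot": [0, 0, 0], "travel": [0, 0, 0.008], "gripper": -1},
  {"delta_rot": [0, 0, 0], "travel": [0, 0, 0.008], "gripper": -1},
  {"delta_rot": [0, 0, 0], "travel": [0, 0, -0.1], "gripper": -1},
  {"delta_rot": [0, 0, 0], "travel": [0, 0, -0.4], "gripper": -1},
  {"delta_rot": [0, 0, 0], "travel": [0, 0, -0.8], "gripper": -1},
  {"delta_rot": [0, 0, 0], "travel": [0, 0, -1], "gripper": -1},
  {"delta_rot": [0, 0, 0], "travel": [0, 0, -1], "gripper": -1},
])

```text
clock: 16.42
tool_pos: [0.5841, -0.1375, 0.202]
eef_rot: [0.752, 0.659, 0.002, 0.002]
contact_force: [-0.2, -0.0, -0.7]
opening: 0.003
```

>>> play_rows([
  {"delta_rot": [0, 0, 0], "travel": [-0.3, 0, -0.3], "gripper": -1},
  {"delta_rot": [0, 0, 0], "travel": [-0.6, 0, -0.3], "gripper": -1},
  {"delta_rot": [0, 0, 0], "travel": [-1, 0, -0.3], "gripper": -1},
  {"delta_rot": [0, 0, 0], "travel": [-1, 0, -0.3], "gripper": -1},
])

```text
clock: 16.92
tool_pos: [0.5592, -0.2935, 0.2418]
eef_rot: [0.756, 0.655, -0.003, -0.0]
contact_force: [0.3, 0.9, -0.2]
opening: 0.008
```

```bash
python3 p.py p6; python3 - <<'E'
import sys; sys.argv=['t']
from t import *
for c in('top','side'):
  s=viewer.snapshot(c)
  L=(cloud(s,np.ones((420,560),bool))-C)@K
  q=L[(abs(L[:,0])<.08)&(abs(L[:,1])<.09)&(L[:,2]>.03)&(L[:,2]<.1)]
  A=np.c_[q[:,:2],np.ones(len(q))]; k=np.linalg.lstsq(A,q[:,2],rcond=None)[0]
  print(c,len(q),'slope x,y',np.round(k,4))
  for n in ['case','oil_bottle','chuck_key','brass_tee','copper_elbow']:
    for d in viewer.pinpoint(c,n)[:1]: print(n,np.round(d['at'],1),round(d['conf'],2),np.round(world(s,*d['at']),3))
E
```

```text
t 17.02 case-frame tcp mm [-200.2   -0.   242.6] F [ 1.9 -0.1  0.3] yaw 82.3 zaxis [-0.002  0.001 -1.   ] open 0.01
top 5245 slope x,y [-0.0005  0.0016  0.0512]
case [325.3 215.6] 0.78 [ 0.576 -0.077  0.051]
oil_bottle [397.4 258.9] 0.7 [ 0.48  -0.237  0.079]
chuck_key [404.6 205.3] 0.53 [ 0.615 -0.279  0.002]
brass_tee [246.8 159.3] 0.69 [0.713 0.111 0.018]
copper_elbow [332.2 142.8] 0.92 [ 0.766 -0.097  0.   ]
side 5478 slope x,y [ 0.0012 -0.0008  0.0508]
case [320.5 214.5] 0.97 [ 0.558 -0.056  0.052]
oil_bottle [323.3 213.2] 0.32 [ 0.558 -0.063  0.051]
chuck_key [389.4 177.4] 0.89 [ 0.61  -0.271  0.001]
brass_tee [209.8 200.6] 0.56 [0.709 0.118 0.024]
```

View pics/p6.png

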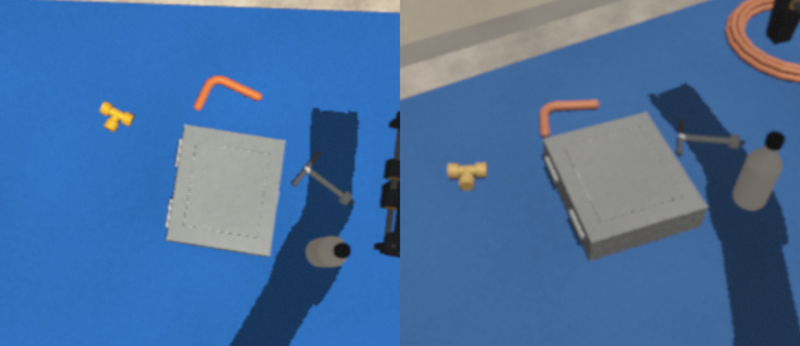

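The case is shut: the lid is level at 51 mm with slopes below 0.002. The bystanders are where they were, and the arm is clear of everything.

```bash
python3 -c "
from plant import r
print(r.finish_job())"
```

```text
the job is handed in; nothing more can be done
None
```

The drill index is shut, and I handed the job in at about 17 s on the clock. With the closed fingertips I pushed the rack over by its lip and pressed it flat on its guide bar. I then swept the cover over from behind and pressed it down to its stop.

- **Rack:** it met its stop under about 20 N with the bar crest at 24 mm, and camera depth showed it flat while the cover was still open.
- **Cover:** the last force reading on the lid was about 13 N, followed by roughly 1 mm more of pressing. It then measured level at 51 mm (50 mm expected), with slopes below 0.002 in both views.
- **Case and bystanders:** neither the case nor any bystander showed visible movement in the pictures. Where the networks found a bystander reliably, its position agreed with the start to within about 1 cm.
- **Arm:** it finished about 24 cm above the bench, touching nothing.

**Checks that disagreed:** in the last side view the network reported the bottle on the case lid with low confidence (0.32). It also missed the copper elbow there. The top view and the picture show both where they were at the start.

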